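# Fit the second ratchet clamp on the blade-bonding jig

## Robot

A 6-joint arm with a two-finger parallel gripper is mounted at the origin on the work surface. World frame = base frame: x ahead of the robot, y to its left, z up, the work surface at z = 0. Lengths are in m, angles in rad, forces in N, time in s.
With the tool pointing down it reaches from about 0.25 to 0.8 m from the base axis. Payload 8.5 kg.
Tool frame: the origin (TCP) lies between the finger pads, 19 mm behind the fingertips; this is the grasp point; z points along the fingers, y is the line along which they close (so a half turn about z gives the same grasp; the last joint's range is limited). The gripper opens to 85 mm and grips with 20 to 120 N. Pads are 22 mm wide; open, the fingers measure 114 mm over their backs; the gripper's body (76 mm by 85 mm) begins 54 mm behind the grasp point. The pads swing forward as they close: fully open they stand 13 mm farther back than shut.
Start: joints at [-1.342, 0.238, -0.013, 1.319, 0, 1.571], TCP at [0.119, -0.511, 0.25] pointing down, gripper open.
Joint ranges: [-2.66, 2.66], [-1.03, 1.9], [-1.14, 1.46], [-1.82, 2.27], [-1.45, 1.34], [-3.14, 3.14]. Speed limits (rad/s): [2.22, 2.22, 2.79, 3.14, 3.14, 3.14].

## Interface

Orientations are given as [roll, pitch, yaw] about the fixed x, y, z axes, in that order (R = Rz(yaw) Ry(pitch) Rx(roll)).
In Python, from bench import bot gives the robot as it stands.
- The arm moves only by the shell command python3 jog.py 'ROWS' [FORCE]. ROWS is a JSON list that holds a single list of rows (three levels of brackets), with 1 to 20 rows, each of 7 numbers: the finger opening in m, then dx, dy, dz in units of 50 mm, then a rotation vector rx, ry, rz in units of 0.1 rad; each row is the pose to reach, as a shift and turn from the pose commanded when the command began, along the tool's axes at that moment; what a row does not reach only later rows make up. A row lasts 1/12 s, in which the tool goes at most 0.0417 m and 0.125 rad, less where a joint would pass 70% of its speed; a pose out of reach is approached as far as the arm can. The fingers move at their own pace and stop on an object; FORCE is the grip in N (left out, the last holds). Time passes only in rows, so rows that do not move let the fingers close. It prints the time, the measured TCP pose, the force, the opening and the grip force at its end. Input that does not fit is refused with a message, and nothing moves.
- bot.observe(): the state, without advancing time (a new reading comes with each control period).
- bot.get_image(name): name is "scene" or "top"; returns a dict with "frame" (420x560x3 uint8, red, green, blue), "fx", "fy", "cx", "cy" (pixels), "position" and "rotation" of the camera in the world. Camera axes: x right, y down, z forward; pixel columns grow to the right and rows downward; lengths in m; the calibration is good to about 2 mm. A picture is of the moment at which its call begins. There is no depth.
- bot.close_job(): hands the job in; it is judged then, once.
The state is a dict: "clock": time; "joint_pos": joint angles; "qvel": joint speeds; "effort": joint torques, N m; "tcp_pos": TCP position; "tool_rot": TCP orientation; "wrist_force": force on the tool from outside, world axes, zero at the start; "ft_torque": the same for the moment, N m; "width": finger opening in m; "gripper_force": force on a finger pad.
Only numpy, scipy, OpenCV 4.12 (cv2) and the standard library are available. Lean on these libraries where they do the work, as an engineer would, in place of code of your own. Each camera call takes 0.05 s, during which the arm holds its last target. There are 200 camera calls.

## Task

A fresh wiper blade is being glued in the long bonding jig and one of its two clamps is still missing. Lift the spare clamp up and off its rack, slide it over the free end of the jig's rail until its pad sits over the empty ring mark on the pressure bar, and let go of it there. Then take it by its knob and tighten clockwise until the ratchet slips and clicks with the clamp gripping the rail; leave it tight on the jig, and do not disturb the other things on the bench.

Things in the scene. Friction and masses are not known exactly. Their poses are not given: they have to be found in the camera images.
- clamp: The spare clamp, 0.5 kg: dark steel yoke (upside-down U), 68 mm wide (y), 36 deep (x; bridge 26), 62 tall, black round knob on top. Origin: centre of its underside, z up. Legs' flat outer faces at y = +-34: grip across y from above, TCP at z = 54. Bridge z = 48-62; 52 mm free between the legs. Hangs with its x along the rack's x; goes on the jig with its x along the jig's, either way round.
- claws (a point): On the clamp's axis at the height of the upper faces of its claws, 8 mm above its origin. The claws, 8 mm thick, point inwards from the feet of the legs to y = +-16.5 mm; they go under the rail's plate.
- plunger: Steel plunger in the yoke, ending below in a flat round pad 18 mm across, 5 mm thick. It does not turn; plunger, screw and knob move up and down together. Origin: as the clamp's when joint screw is 0.
- pad (a point): Centre of the pad's underside: 31.5 mm above the clamp's origin (23.5 mm above the claws) when joint screw is 0; each rad of screw brings it 2.23 mm nearer to the claws.
- knob_grip (a point): On the knob's vertical axis, a good TCP height to grip it from above at any yaw: 16 mm above its lower rim, 6 mm below its top. Knob round, 32 mm across, 22 mm tall. 90 mm above the clamp's origin when joint screw is 0. The bridge is 12 mm (loose) to 6 mm (tight) below the rim, so fingertips may reach 3 mm below the rim. Open 20 mm wider than the knob to let go.
- screw (a joint): Screw angle, rad: 0 to 0.5 at the start, grows as the knob turns clockwise seen from above; drags with 0.065 N m, stays where left. With the pad resting on the bar, the knob keeps its height and each rad lifts the yoke 2.23 mm, until the claws meet the plate at about 2.5 rad: tight. The yoke first turns along by up to 0.2 rad until its legs lean on the rail.
- knob (a joint): Slip of the ratchet between knob and screw, rad, 0 at the start, grows clockwise. It stays while the screw turns freely; once the clamp is tight it slips at about 0.1 N m and clicks every 0.63 rad. The job takes about 3 to 3.5 rad of clockwise turning in all: several strokes of at most 1.4 rad, opening the fingers to turn the hand back.
- jig: Bonding jig, fixed: T-section aluminium rail. Origin on the bench under the free ring mark; x along the rail to its far end, z up. Top plate 46 mm wide, z = 20-30, x = -45 (free end) to 215; web 26 wide, from x = -20. Pressure bar on it 24 wide, top z = 38, from x = -28. A like clamp stands fixed and tight at x = 150; feet 94 wide, 6 high from x = 60.
- seat (a point): Centre of the empty ring mark (21 mm across) on the pressure bar, 38 mm above the jig's origin; the pad belongs here. Axes as the jig's. Slide the clamp on with its origin 9.5 mm above the bench: claws then 2.5 mm below the plate, pad 2 to 3 mm above the bar. Let go, it sinks 2 to 3 mm until the pad rests on the bar.
- rail_end (a point): Middle of the upper edge of the plate's free end, 45 mm before the jig's origin along its x, 30 mm above the bench. The plate's corners are tapered there to 34 mm width over the first 19 mm.
- rack: Clamp rack, fixed, left or right of the jig: grey stand with two steel prongs, 8 mm thick, 30 mm apart, pointing to its -x, left and right of the plunger; the clamp's bridge hangs on them. Origin on the bench under the hung clamp, z up. Post at x = 45 to 53 mm, 99 mm tall. The hung clamp's origin is 42 mm above the bench.
- prongs (a point): Midway between the prongs at the height of their upper side, 90 mm above the bench; axes as the rack's. The upturned tips at x = -24 mm stand 10 mm higher: lift the clamp by some 20 mm, then draw it off along the rack's -x by 60 mm.
- toner_bottle: Grey toner bottle, 68 mm diameter, 165 mm tall, standing across the jig from the rack. Leave alone. Origin: centre of its underside.
- roller: Aluminium developer roller, 240 mm long, black square end blocks, lying far left. Leave alone. Origin under its middle.
- driver: Black-handled screwdriver, 190 mm long, lying far right. Leave alone. Origin under its middle.
- gear_tray: Grey tray of small gears, 100 x 140 x 30 mm, near right. Leave alone. Origin under its middle.

How it is judged:
On the way, in this order (a step that is already met when the one before it is completed fails the run):
1. the clamp is lifted off the rack's prongs (horizontal distance between clamp and prongs above 0.05 m and contact force between clamp and rack below 0.1 N), for 0.1 s.
2. the clamp is on the rail with its pad over the ring mark and its claws under the plate, and has been let go (horizontal distance between pad and seat below 0.008 m and angle between the x axis of clamp and the x axis of jig, either way round below 0.3 rad and z of claws in the frame of jig between 0.008 and 0.0215 m and contact force between the fingers and clamp below 0.3 N), for 0.2 s.
3. the clamp is tight and its ratchet has slipped by a click (horizontal distance between pad and seat below 0.008 m and angle between the x axis of clamp and the x axis of jig, either way round below 0.3 rad and z of claws in the frame of jig between 0.0185 and 0.0215 m and contact force between plunger and jig above 8 N and value of joint knob above 0.4 rad), for 0.1 s.
At the end, for the whole second after the job is handed in: The clamp is left on the jig, released and still: pad within 8 mm of the ring mark and pressing with over 8 N, claws within 1.5 mm of the plate's underside, upright within 0.12 rad, in line with the rail within 0.3 rad, and the ratchet slipped by a click (joint knob above 0.4 rad) (all of step 3 and angle between clamp's own z axis and vertical below 0.12 rad and linear speed of clamp below 0.02 m/s and contact force between the fingers and clamp below 0.3 N); the robot touches nothing.
It fails at once if the toner bottle is knocked from its place (moved by more than 30 mm) (distance of toner_bottle from where it was at the start of the episode above 0.03 m).
It fails at once if the roller is knocked from its place (moved by more than 30 mm) (distance of roller from where it was at the start of the episode above 0.03 m).
It fails at once if the screwdriver is knocked from its place (moved by more than 30 mm) (distance of driver from where it was at the start of the episode above 0.03 m).
It fails at once if the gear tray is knocked from its place (moved by more than 30 mm) (distance of gear_tray from where it was at the start of the episode above 0.03 m).
It also fails if it takes over 64 s, if anything falls off the work surface, if the arm or the gripper's body presses on something with over 40 N, if the wrist force passes 120 N, or if a joint passes its speed limit or range.

## Working session

There is one attempt and no reset: what is moved stays moved. The work goes in short steps, Python scripts to look and compute and a shell command to move; the robot and the scene stay as the last step left them, time stands still between calls to the robot, and variables do not carry over. Pictures are saved under pics/ and viewed, at most 10 in all, crops included, and the job is handed in when it is done.

```bash
ls; mkdir -p pics; python3 - <<'E'
from bench import bot
import cv2
s=bot.observe();print({k:s[k] for k in('clock','tcp_pos','tool_rot','width')})
for n in('scene','top'):
    d=bot.get_image(n);cv2.imwrite(f'pics/{n}0.png',d['frame'][:,:,::-1]);print(n,{k:d[k] for k in d if k!='frame'})
E
```

```text
bench.py
jog.py
pics
{'clock': 0.0, 'tcp_pos': array([ 0.11898622, -0.51094425,  0.24938675]), 'tool_rot': array([-3.14019312e+00,  2.37501660e-05,  2.28804291e-01]), 'width': 0.08558365848840006}
scene {'fx': 445.1168242380663, 'fy': 445.1168242380663, 'cx': 283.9777855166036, 'cy': 215.49837336431779, 'position': array([ 0.95843435, -0.35743377,  1.0379585 ]), 'rotation': array([-2.6156476 ,  0.01474484,  0.93813874])}
top {'fx': 447.76293452756573, 'fy': 447.76293452756573, 'cx': 277.51607382721556, 'cy': 214.2528193735073, 'position': array([ 0.37115918, -0.06157779,  1.15573036]), 'rotation': array([-3.01225629,  0.0050993 , -1.55905078])}
```

View pics/scene0.png

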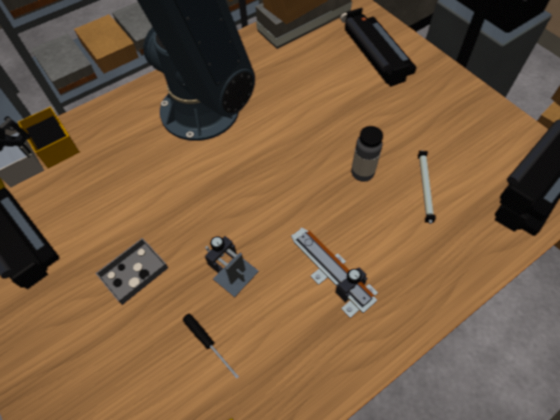

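View pics/top0.png

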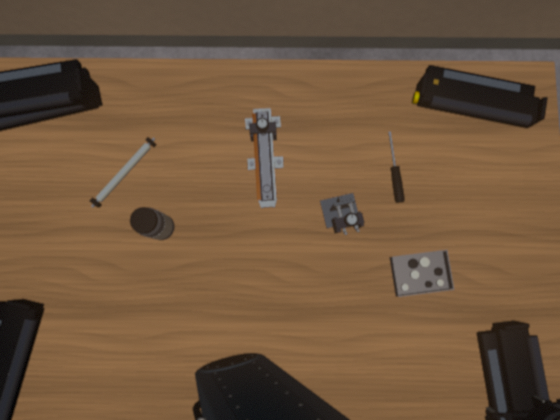

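The scene view shows the rack with clamp near (225,260) and the jig from (300,235) to (370,300). In the top view the rack is at (343,213) and the jig runs from (268,205) to (262,112). I'll enlarge both.

```bash
python3 - <<'E'
import cv2,numpy as np
def crop(n,x,y,w,h,k):
    im=cv2.imread(f'pics/{n}0.png')[y:y+h,x:x+w];im=cv2.resize(im,None,fx=k,fy=k,interpolation=cv2.INTER_CUBIC)
    im=cv2.convertScaleAbs(im,alpha=1.4,beta=15)
    for i in range(0,w,10):
        cv2.line(im,(i*k,0),(i*k,6),(0,255,255),1);
        if i%20==0:cv2.putText(im,str(x+i),(i*k,18),0,.4,(0,255,255),1)
    for i in range(0,h,10):
        cv2.line(im,(0,i*k),(6,i*k),(0,255,255),1);cv2.putText(im,str(y+i),(8,i*k+4),0,.4,(0,255,255),1)
    return im
a=crop('top',235,100,60,115,5);b=crop('top',310,185,65,60,7)
c=np.zeros((600,800,3),np.uint8);c[:575,:300]=a;c[:420,310:765]=b;cv2.imwrite('pics/ct.png',c)
a=crop('scene',285,220,100,100,4);b=crop('scene',195,225,72,75,5)
c=np.zeros((600,800,3),np.uint8);c[:400,:400]=a;c[:375,410:770]=b;cv2.imwrite('pics/cs.png',c)
E
```

```text
(no output)
```

View pics/ct.png

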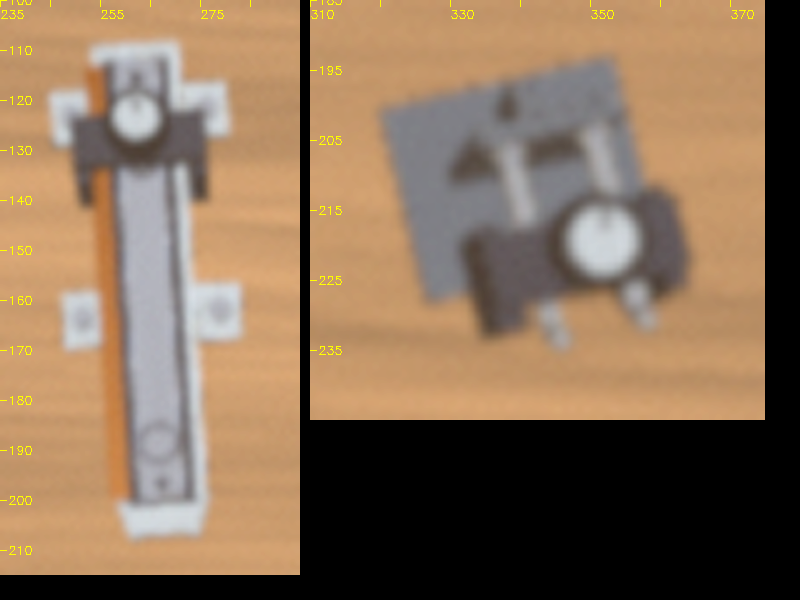

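View pics/cs.png

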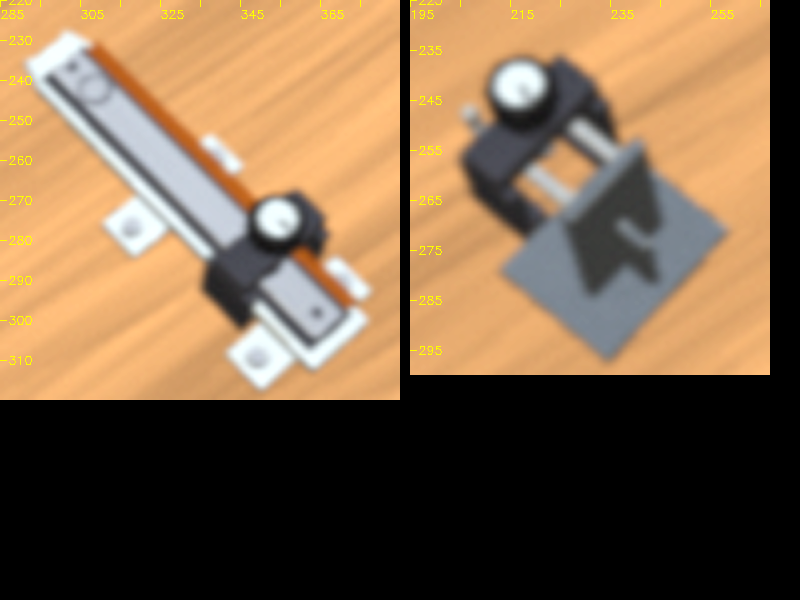

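```bash
cat > geo.py <<'E'
import numpy as np
from scipy.spatial.transform import Rotation as R
C={'s':((445.117,283.978,215.498),(0.95843435,-0.35743377,1.0379585),(-2.6156476,0.01474484,0.93813874)),
't':((447.763,277.516,214.253),(0.37115918,-0.06157779,1.15573036),(-3.01225629,0.0050993,-1.55905078))}
def ray(c,u,v):
    (f,cx,cy),p,r=C[c];d=R.from_euler('xyz',r).apply([(u-cx)/f,(v-cy)/f,1]);return np.array(p),d/np.linalg.norm(d)
def tri(t,s):
    A=0;b=0
    rs=[ray('t',*t),ray('s',*s)]
    for p,d in rs:
        M=np.eye(3)-np.outer(d,d);A=A+M;b=b+M@p
    X=np.linalg.solve(A,b);p,d=rs[0];return X,np.linalg.norm((np.eye(3)-np.outer(d,d))@(X-p))*2
def atz(c,uv,z):
    p,d=ray(c,*uv);return p+d*(z-p[2])/d[2]
E
python3 - <<'E'
from geo import *
np.set_printoptions(precision=4,suppress=True)
T1=lambda x,y:(235+(x+.5)/5-.5,100+(y+.5)/5-.5)
T2=lambda x,y:(310+(x-310+.5)/7-.5,185+(y+.5)/7-.5)
S1=lambda x,y:(285+(x+.5)/4-.5,220+(y+.5)/4-.5)
S2=lambda x,y:(195+(x-410+.5)/5-.5,225+(y+.5)/5-.5)
P={}
for n,t,s,z in [('knob',T2(603,240),S2(521,85),.1375),('ring',T1(159,442),S1(96,90),.038),('fknob',T1(136,117),S1(275,219),.1),('hole',T1(161,485),S1(73,66),.038),
 ('bc_near',T2(615,57),S2(610,360),.004),('bc_far',T2(380,108),S2(728,232),.004)]:
    X,e=tri(t,s);P[n]=X;print(n,X,e,'zT',atz('t',t,z)[:2],'zS',atz('s',s,z)[:2])
a=lambda d:np.arctan2(d[1],d[0])
print('jig yaw',a(P['fknob']-P['ring']))
print('rack yaw',a(P['bc_far']-P['bc_near'])-np.pi/2)
q=[atz('t',T2(*k),.004) for k in((380,108),(430,300))];print('rack x',a(q[0]-q[1]))
q=[atz('t',T2(*k),.09) for k in((510,145),(527,222))];print('prongL',a(q[0]-q[1]))
q=[atz('t',T2(*k),.09) for k in((593,127),(608,190))];print('prongR',a(q[0]-q[1]))
for l in (((118,165),(132,500)),((173,165),(187,500)),((190,180),(206,500))):
  q=[atz('t',T1(*k),.035) for k in l];print('bar',a(q[0]-q[1]))
for l in (((48,78),(207,255)),((100,48),(250,190))):
  q=[atz('s',S1(*k),.035) for k in l];print('railS',a(q[1]-q[0]))
q=[atz('t',T1(*k),.03) for k in((126,532),(202,530))];print('railend',(q[0]+q[1])/2,q)
E
```

```text
knob [ 0.4946 -0.2228  0.1412] 0.0014415858205912113 zT [ 0.4948 -0.2241] zS [ 0.4931 -0.2216]
ring [ 0.5826 -0.0247  0.0436] 0.001465764051982275 zT [ 0.5833 -0.0252] zS [ 0.5808 -0.0222]
fknob [ 0.7304 -0.014   0.1064] 0.0004797815981957617 zT [ 0.7328 -0.0136] zS [ 0.7288 -0.0119]
hole [ 0.5606 -0.026   0.0436] 0.0015735608231666643 zT [ 0.5612 -0.0265] zS [ 0.5588 -0.0234]
bc_near [ 0.5792 -0.2481  0.0105] 0.0030093802475304804 zT [ 0.5797 -0.2505] zS [ 0.5775 -0.246 ]
bc_far [ 0.5586 -0.1626  0.0094] 0.00026689579806193925 zT [ 0.5595 -0.163 ] zS [ 0.5564 -0.1617]
jig yaw 0.07204574297120989
rack yaw 0.23662850136718294
rack x 0.2519121011138554
prongL 0.20984599589218328
prongR 0.22277967952319885
bar 0.057743641527772165
bar 0.05457555431577212
bar 0.061569474801485786
railS 0.030795345885158684
railS 0.098345707045785
railend [ 0.5389 -0.0282  0.03  ] [array([ 0.5382, -0.0088,  0.03  ]), array([ 0.5396, -0.0475,  0.03  ])]
```

The crops show the knob centre at top (351.4,218.8) and scene (216.8,241.6), and the ring at top (266.4,188) and scene (308.6,242). That puts the clamp at about (0.494,-0.223) with yaw 0.23, which the tool already has, and the ring at about (0.582,-0.024) with jig yaw about 0.06. Next I move over the clamp.

The rows are not in the units I measure in: shifts go in units of 50 mm and turns go in units of 0.1 rad. I convert before sending: 0.43 m is 8.6, -0.196 m is -3.92.

```bash
python3 jog.py '[[[0.085,8.6,-3.92,0.8,0,0,0],[0.085,8.6,-3.92,0.8,0,0,0],[0.085,8.6,-3.92,0.8,0,0,0],[0.085,8.6,-3.92,0.8,0,0,0],[0.085,8.6,-3.92,0.8,0,0,0],[0.085,8.6,-3.92,0.8,0,0,0],[0.085,8.6,-3.92,0.8,0,0,0],[0.085,8.6,-3.92,0.8,0,0,0],[0.085,8.6,-3.92,0.8,0,0,0],[0.085,8.6,-3.92,0.8,0,0,0],[0.085,8.6,-3.92,0.8,0,0,0],[0.085,8.6,-3.92,0.8,0,0,0],[0.085,8.6,-3.92,0.8,0,0,0],[0.085,8.6,-3.92,0.8,0,0,0],[0.085,8.6,-3.92,0.8,0,0,0],[0.085,8.6,-3.92,0.8,0,0,0]]]' 40
python3 - <<'E'
from bench import bot
import cv2,numpy as np
k=5;ims=[]
for n,x,y in(('top',305,165),('scene',180,205)):
    im=bot.get_image(n)['frame'][y:y+100,x:x+78,::-1];im=cv2.resize(np.ascontiguousarray(im),None,fx=k,fy=k,interpolation=cv2.INTER_CUBIC)
    ims.append(cv2.convertScaleAbs(im,alpha=1.4,beta=15))
cv2.imwrite('pics/above.png',np.hstack(ims))
E
```

```text
clock: 1.43
tcp_pos: [0.4925, -0.2236, 0.2101]
tool_rot: [-3.141, 0.0, 0.228]
wrist_force: [-0.1, -0.4, 0.1]
width: 0.085
gripper_force: 0.0
```

View pics/above.png

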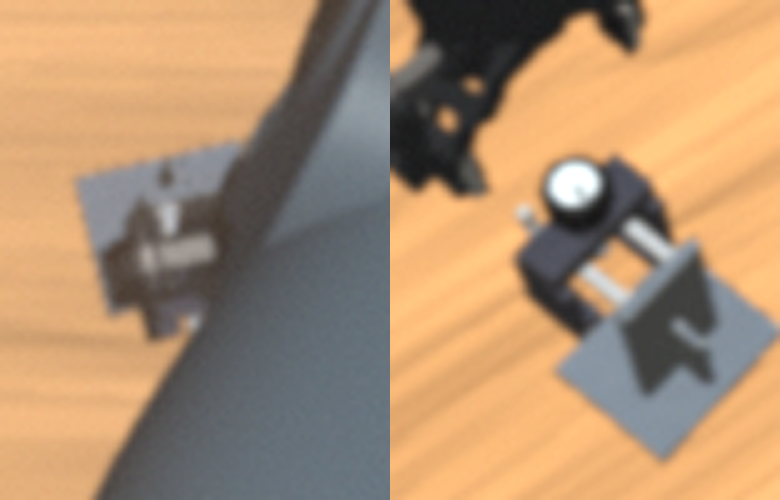

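The left finger's tip shows at (470,190) and the right one's at (632,48) in the scene crop. I'll use their midpoint to check the scene camera's bias.

```bash
python3 - <<'E'
from geo import *
for z in(.195,.204):print(atz('s',(180+161.5/5-.4,205+119/5-.4),z),atz('s',(180+80/5,205+190/5),z),atz('s',(180+242/5,205+48/5),z))
E
```

```text
[ 0.48928019 -0.22190348  0.195     ] [ 0.49917923 -0.26753822  0.195     ] [ 0.48152526 -0.1746211   0.195     ]
[ 0.4942892  -0.22335049  0.204     ] [ 0.50408255 -0.26849801  0.204     ] [ 0.48661707 -0.17657294  0.204     ]
```

To row units: 0.113 m is 2.26, 0.105 m is 2.1.

```bash
python3 jog.py '[[[0.085,0.02,0,0.6,0,0,0],[0.085,0.02,0,1.2,0,0,0],[0.085,0.02,0,1.6,0,0,0],[0.085,0.02,0,1.9,0,0,0],[0.085,0.02,0,2.1,0,0,0],[0.085,0.02,0,2.26,0,0,0],[0.085,0.02,0,2.26,0,0,0]]]'
python3 jog.py '[[[0.06,0,0,0,0,0,0],[0.06,0,0,0,0,0,0],[0.06,0,0,0,0,0,0],[0.06,0,0,0,0,0,0],[0.06,0,0,0,0,0,0],[0.06,0,0,0,0,0,0],[0.06,0,0,0,0,0,0],[0.06,0,0,0,0,0,0]]]' 60
```

```text
clock: 2.12
tcp_pos: [0.4936, -0.2228, 0.096]
tool_rot: [-3.141, 0.001, 0.228]
wrist_force: [-0.3, -0.4, 0.2]
width: 0.085
gripper_force: 0.0
clock: 2.78
tcp_pos: [0.495, -0.2231, 0.0983]
tool_rot: [3.14, -0.002, 0.229]
wrist_force: [-1.4, -0.7, 6.5]
width: 0.0669
gripper_force: 67.8
```

```bash
python3 jog.py '[[[0.06,0,0,-0.12,0,0,0],[0.06,0,0,-0.24,0,0,0],[0.06,0,0,-0.36,0,0,0],[0.06,0,0,-0.44,0,0,0],[0.06,0,0,-0.44,0,0,0],[0.06,-0.24,0,-0.44,0,0,0],[0.06,-0.56,0,-0.44,0,0,0],[0.06,-0.92,0,-0.44,0,0,0],[0.06,-1.28,0,-0.44,0,0,0],[0.06,-1.4,0,-0.44,0,0,0],[0.06,-1.4,0,-0.44,0,0,0]]]'
python3 - <<'E'
from bench import bot
import cv2,numpy as np
d=bot.get_image('scene');im=d['frame'][160:310,140:340,::-1]
cv2.imwrite('pics/off.png',cv2.convertScaleAbs(cv2.resize(np.ascontiguousarray(im),None,fx=4,fy=4,interpolation=cv2.INTER_CUBIC),alpha=1.4,beta=15))
E
```

```text
clock: 3.7
tcp_pos: [0.4243, -0.2385, 0.1189]
tool_rot: [-3.141, 0.001, 0.227]
wrist_force: [0.5, -0.2, -4.2]
width: 0.0664
gripper_force: 69.1
```

View pics/off.png

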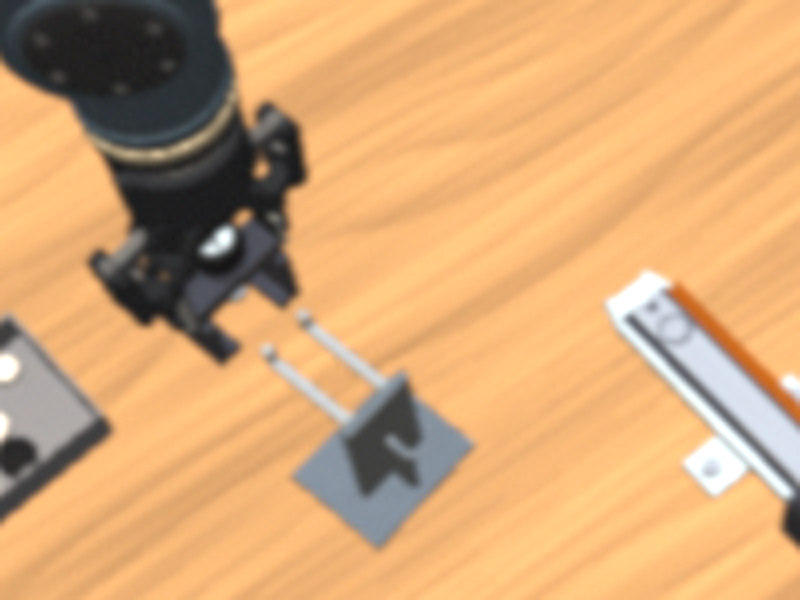

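The clamp hangs straight in the fingers, off the prongs, whose tips are at (270,352) and (303,318). Next I swing it in front of the rail's free end and align its yaw.

To row units: -0.1884 m is -3.768, 0.1087 m is 2.174, 0.167 rad is 1.67.

```bash
python3 jog.py '[[[0.06,0.14,-0.6,0,0,0,0.2],[0.06,0.32,-1.36,0,0,0,0.6],[0.06,0.5,-2.12,0,0,0,1],[0.06,0.68,-2.88,0,0,0,1.4],[0.06,0.84,-3.64,0,0,0,1.67],[0.06,0.94,-4.06,0,0,0,1.67],[0.06,1.54,-3.92,0,0,0,1.67],[0.06,2,-3.81,0,0,0,1.67],[0.06,2.174,-3.768,0,0,0,1.67],[0.06,2.174,-3.768,0,0,0,1.67],[0.06,2.174,-3.768,0,0,0,1.67]]]'
python3 jog.py '[[[0.06,0,0,0.4,0,0,0],[0.06,0,0,0.8,0,0,0],[0.06,0,0,1,0,0,0],[0.06,0,0,1.12,0,0,0],[0.06,0,0,1.16,0,0,0],[0.06,0,0,1.16,0,0,0],[0.06,0,0,1.16,0,0,0]]]'
```

```text
clock: 4.67
tcp_pos: [0.4895, -0.03, 0.1185]
tool_rot: [-3.141, 0.001, 0.062]
wrist_force: [-1.2, -0.2, -5.2]
width: 0.0668
gripper_force: 69.6
clock: 5.25
tcp_pos: [0.4895, -0.0304, 0.0616]
tool_rot: [-3.142, -0.001, 0.062]
wrist_force: [0.3, 0.2, -4.7]
width: 0.0665
gripper_force: 69.5
```

```bash
for i in 1 2; do python3 jog.py '[[[0.06,0,0,0.02,0,0,0],[0.06,0,0,0.04,0,0,0],[0.06,0,0,0.04,0,0,0]]]' | grep -E 'tcp|wrist'; done; for i in 1 ; do python3 jog.py '[[[0.06,0,0,0.02,0,0,0],[0.06,0,0,0.02,0,0,0]]]' | grep -E 'tcp|wrist'; done
```

```text
tcp_pos: [0.4895, -0.0304, 0.0593]
wrist_force: [-0.4, 0.9, -5.5]
tcp_pos: [0.4892, -0.0303, 0.0569]
wrist_force: [-0.2, -0.1, -4.3]
tcp_pos: [0.4893, -0.0303, 0.0565]
wrist_force: [-2.1, -0.8, 3.2]
```

```bash
python3 jog.py '[[[0.06,0,0,-0.1,0,0,0],[0.06,0,0,-0.21,0,0,0],[0.06,0.2,0,-0.21,0,0,0],[0.06,0.2,0,-0.21,0,0,0]]]'
python3 - <<'E'
from bench import bot
import cv2,numpy as np
d=bot.get_image('scene');im=d['frame'][165:285,230:390,::-1]
cv2.imwrite('pics/pre.png',cv2.convertScaleAbs(cv2.resize(np.ascontiguousarray(im),None,fx=5,fy=5,interpolation=cv2.INTER_CUBIC),alpha=1.4,beta=15))
E
```

```text
clock: 6.25
tcp_pos: [0.502, -0.0297, 0.0673]
tool_rot: [3.141, -0.003, 0.062]
wrist_force: [0.2, 0.5, -4.2]
width: 0.0668
gripper_force: 69.7
```

View pics/pre.png

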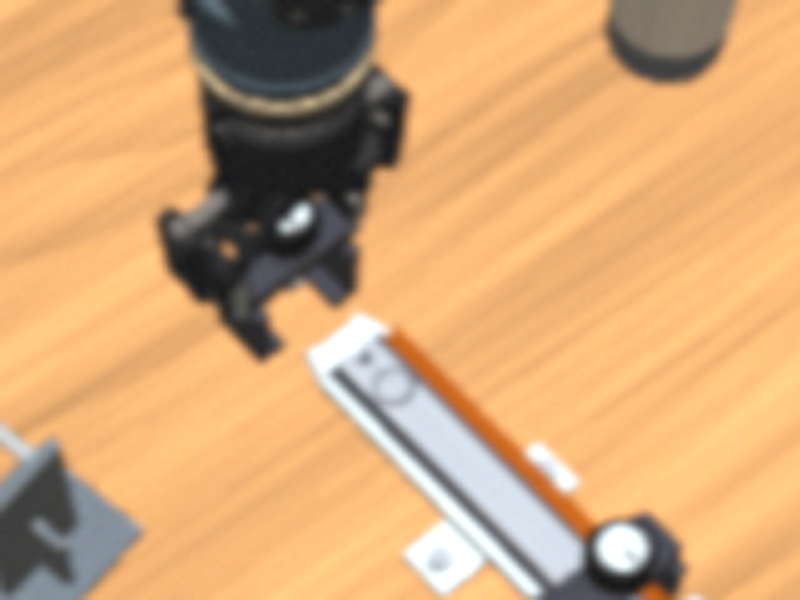

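To row units: 0.018 m is 0.36, 0.01 m is 0.2.

```bash
python3 jog.py '[[[0.06,0,0,0.024,0,0,0],[0.06,0.2,0,0.024,0,0,0],[0.06,0.36,0,0.024,0,0,0],[0.06,0.52,0,0.024,0,0,0],[0.06,0.68,0,0.024,0,0,0],[0.06,0.68,0,0.024,0,0,0]]]'
python3 jog.py '[[[0.06,0.12,0,0,0,0,0],[0.06,0.24,0,0,0,0,0],[0.06,0.36,0,0,0,0,0],[0.06,0.36,0,0,0,0,0]]]'
```

```text
clock: 6.8
tcp_pos: [0.5357, -0.0275, 0.0653]
tool_rot: [3.142, -0.002, 0.062]
wrist_force: [0.6, -0.2, -4.6]
width: 0.0666
gripper_force: 69.7
clock: 7.13
tcp_pos: [0.5527, -0.0265, 0.0654]
tool_rot: [3.142, -0.001, 0.062]
wrist_force: [0.8, -1.1, -4.3]
width: 0.0666
gripper_force: 69.7
```

To row units: -0.0006 m is -0.012, 0.0295 m is 0.59.

```bash
python3 jog.py '[[[0.06,0.14,0,-0.012,0,0,0],[0.06,0.28,0,-0.012,0,0,0],[0.06,0.44,0,-0.012,0,0,0],[0.06,0.59,0,-0.012,0,0,0],[0.06,0.59,0,-0.012,0,0,0]]]'
python3 - <<'E'
from bench import bot
import cv2,numpy as np
k=5;ims=[]
for n,x,y in(('top',225,130),('scene',270,190)):
    im=bot.get_image(n)['frame'][y:y+100,x:x+78,::-1];im=cv2.resize(np.ascontiguousarray(im),None,fx=k,fy=k,interpolation=cv2.INTER_CUBIC)
    ims.append(cv2.convertScaleAbs(im,alpha=1.4,beta=15))
cv2.imwrite('pics/on.png',np.hstack(ims))
E
```

```text
clock: 7.55
tcp_pos: [0.5828, -0.0246, 0.066]
tool_rot: [-3.142, -0.002, 0.062]
wrist_force: [0.8, 0.5, -3.3]
width: 0.0665
gripper_force: 69.7
```

View pics/on.png

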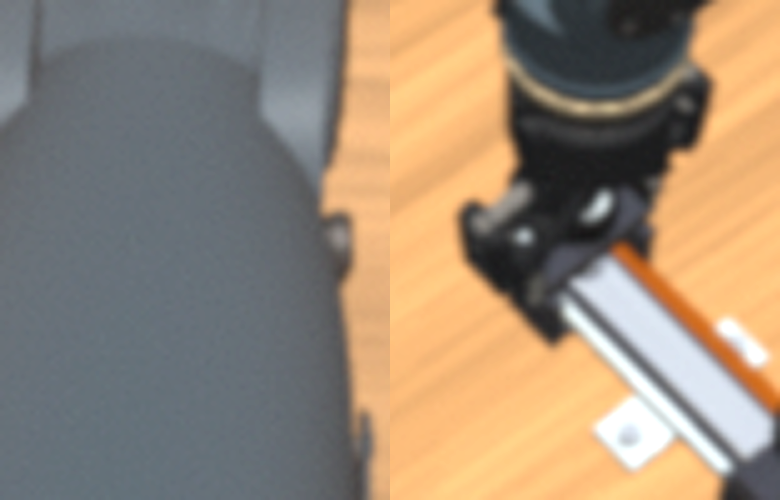

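The clamp sits on the rail in the scene crop, with the plate running between its legs at (560,295). Now I let go, rise and draw back to check.

To row units: -0.2 m is -4, -0.16 m is -3.2.

```bash
python3 jog.py '[[[0.085,0,0,0,0,0,0],[0.085,0,0,0,0,0,0],[0.085,0,0,0,0,0,0],[0.085,0,0,0,0,0,0],[0.085,0,0,0,0,0,0],[0.085,0,0,0,0,0,0],[0.085,0,0,0,0,0,0],[0.085,0,0,0,0,0,0]]]'
python3 jog.py '[[[0.085,0,0,-0.3,0,0,0],[0.085,0,0,-0.8,0,0,0],[0.085,0,0,-1.6,0,0,0],[0.085,0,0,-2.4,0,0,0],[0.085,0,0,-2.4,0,0,0],[0.085,-0.8,0,-2.4,0,0,0],[0.085,-1.6,0,-2.4,0,0,0],[0.085,-2.4,0,-2.4,0,0,0],[0.085,-3.2,0,-2.4,0,0,0],[0.085,-4,0,-2.4,0,0,0],[0.085,-4,0,-2.4,0,0,0]]]'
python3 - <<'E'
from bench import bot
import cv2,numpy as np
k=5;ims=[]
for n,x,y in(('top',225,130),('scene',270,200)):
    im=bot.get_image(n)['frame'][y:y+100,x:x+78,::-1];im=cv2.resize(np.ascontiguousarray(im),None,fx=k,fy=k,interpolation=cv2.INTER_CUBIC)
    ims.append(cv2.convertScaleAbs(im,alpha=1.4,beta=15))
cv2.imwrite('pics/let.png',np.hstack(ims))
E
```

```text
clock: 8.32
tcp_pos: [0.5807, -0.0247, 0.066]
tool_rot: [-3.141, -0.0, 0.062]
wrist_force: [0.7, -0.4, -0.3]
width: 0.0851
gripper_force: 0.0
clock: 9.23
tcp_pos: [0.3733, -0.0369, 0.1853]
tool_rot: [-3.141, 0.005, 0.061]
wrist_force: [-1.0, 0.5, 0.2]
width: 0.0848
gripper_force: 0.0
```

View pics/let.png

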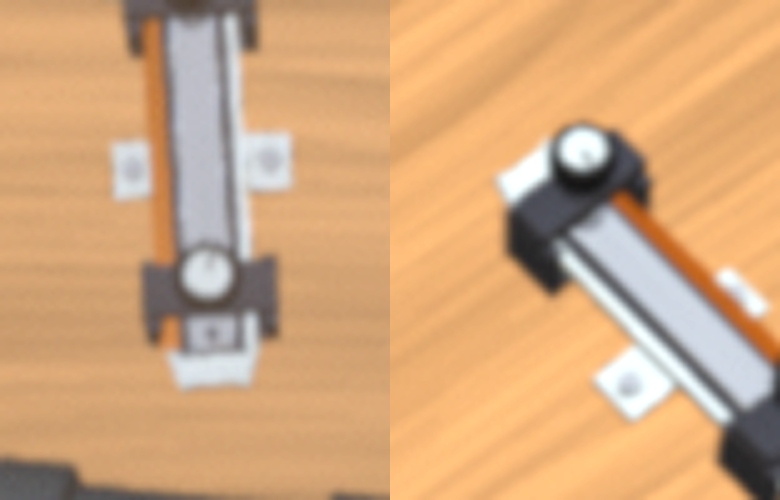

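The clamp stands on the rail over the ring. Its knob is at (208,273) in the top crop and (582,149) in the scene crop.

```bash
python3 - <<'E'
from geo import *
t=(225+208.5/5-.5,130+273.5/5-.5);s=(270+192.5/5-.5,200+149.5/5-.5)
print(tri(t,s),atz('t',t,.103),atz('s',s,.103))
from bench import bot
print(bot.observe()['joint_pos'])
E
```

```text
(array([ 0.57946389, -0.02646334,  0.10776642]), np.float64(0.0008570824547770928)) [ 0.58019983 -0.02668239  0.103     ] [ 0.57770183 -0.02437149  0.103     ]
[-9.74811901e-02  2.68755754e-02 -4.34281691e-01  1.10808216e+00
  1.08924188e-04  2.98287616e+00]
```

The pad lies about 3.5 mm from the mark, inside the 8 mm allowed, so the clamp has seated. Now I turn the hand back by about 3.4 rad, which gives the last joint room for clockwise turning, and move above the knob.

```bash
python3 jog.py '[[[0.085,0.3,0,0,0,0,-1.2],[0.085,0.6,0,0,0,0,-2.4],[0.085,0.9,0,0,0,0,-3.6],[0.085,1.2,0,0,0,0,-4.8],[0.085,1.5,0,0,0,0,-6],[0.085,1.8,0,0,0,0,-7.2],[0.085,2.1,0,0,0,0,-8.4],[0.085,2.4,0,0,0,0,-9.6],[0.085,2.7,0,0,0,0,-10.8],[0.085,3,0,0,0,0,-12],[0.085,3.3,0,0,0,0,-13.2],[0.085,3.6,0,0,0,0,-14.4],[0.085,3.9,0.02,0,0,0,-15.6],[0.085,4.14,0.03,0,0,0,-16.8],[0.085,4.14,0.03,0,0,0,-16.8]]]' 40
python3 jog.py '[[[0.085,0,0,0,0,0,-1.2],[0.085,0,0,0,0,0,-2.4],[0.085,0,0,0,0,0,-3.6],[0.085,0,0,0,0,0,-4.8],[0.085,0,0,0,0,0,-6],[0.085,0,0,0,0,0,-7.2],[0.085,0,0,0,0,0,-8.4],[0.085,0,0,0,0,0,-9.6],[0.085,0,0,0,0,0,-10.8],[0.085,0,0,0,0,0,-12],[0.085,0,0,0,0,0,-13.2],[0.085,0,0,0,0,0,-14.4],[0.085,0,0,0,0,0,-15.6],[0.085,0,0,0,0,0,-16.6],[0.085,0,0,0,0,0,-16.6],[0.085,0,0,0,0,0,-16.6]]]'
python3 -c "
from bench import bot
print(bot.observe()['joint_pos'])"
```

```text
clock: 10.58
tcp_pos: [0.5911, -0.0256, 0.1849]
tool_rot: [3.14, 0.0, 1.748]
wrist_force: [-0.2, -0.1, -0.1]
width: 0.0849
gripper_force: 0.0
clock: 11.92
tcp_pos: [0.5879, -0.0257, 0.1857]
tool_rot: [3.141, -0.0, -2.887]
wrist_force: [-0.1, 0.0, 0.2]
width: 0.0852
gripper_force: 0.0
[-4.37419626e-02  3.73306374e-01  1.50765567e-02  1.21273243e+00
  8.03701294e-05 -2.98459186e-01]
```

To row units: 0.0076 m is 0.152, 0.002 m is 0.04.

```bash
python3 jog.py '[[[0.085,0.152,0.04,0.6,0,0,0],[0.085,0.152,0.04,1.1,0,0,0],[0.085,0.152,0.04,1.5,0,0,0],[0.085,0.152,0.04,1.75,0,0,0],[0.085,0.152,0.04,1.75,0,0,0],[0.085,0.152,0.04,1.75,0,0,0]]]'
python3 jog.py '[[[0.025,0,0,0,0,0,0],[0.025,0,0,0,0,0,0],[0.025,0,0,0,0,0,0],[0.025,0,0,0,0,0,0],[0.025,0,0,0,0,0,0],[0.025,0,0,0,0,0,0],[0.025,0,0,0,0,0,0],[0.025,0,0,0,0,0,0],[0.025,0,0,0,0,0,0],[0.025,0,0,0,0,0,0]]]' 40
```

```text
clock: 12.42
tcp_pos: [0.5797, -0.0257, 0.0981]
tool_rot: [3.141, -0.001, -2.885]
wrist_force: [-0.4, -0.5, 0.5]
width: 0.0851
gripper_force: 0.0
clock: 13.25
tcp_pos: [0.5803, -0.0256, 0.0992]
tool_rot: [3.142, 0.001, -2.881]
wrist_force: [-0.8, 2.6, 6.0]
width: 0.0304
gripper_force: 39.3
```

To row units: 1.2 rad is 12.

```bash
python3 jog.py '[[[0.025,0,0,0,0,0,0.8],[0.025,0,0,0,0,0,1.6],[0.025,0,0,0,0,0,2.4],[0.025,0,0,0,0,0,3.2],[0.025,0,0,0,0,0,4],[0.025,0,0,0,0,0,4.8],[0.025,0,0,0,0,0,5.6],[0.025,0,0,0,0,0,6.4],[0.025,0,0,0,0,0,7.2],[0.025,0,0,0,0,0,8],[0.025,0,0,0,0,0,8.8],[0.025,0,0,0,0,0,9.6],[0.025,0,0,0,0,0,10.4],[0.025,0,0,0,0,0,11.2],[0.025,0,0,0,0,0,12],[0.025,0,0,0,0,0,12]]]'
python3 -c "
from bench import bot
s=bot.observe();print(s['ft_torque'],s['joint_pos'][5])"
```

```text
clock: 14.58
tcp_pos: [0.5801, -0.0255, 0.0992]
tool_rot: [3.141, 0.0, 2.197]
wrist_force: [-0.3, 1.3, 6.0]
width: 0.0307
gripper_force: 39.2
[ 0.38175447  0.37819988 -0.02172064] 0.9004473174515458
```

To row units: 1.2 rad is 12.

```bash
python3 jog.py '[[[0.025,0,0,0,0,0,0.8],[0.025,0,0,0,0,0,1.6],[0.025,0,0,0,0,0,2.4],[0.025,0,0,0,0,0,3.2],[0.025,0,0,0,0,0,4],[0.025,0,0,0,0,0,4.8],[0.025,0,0,0,0,0,5.6],[0.025,0,0,0,0,0,6.4],[0.025,0,0,0,0,0,7.2],[0.025,0,0,0,0,0,8],[0.025,0,0,0,0,0,8.8],[0.025,0,0,0,0,0,9.6],[0.025,0,0,0,0,0,10.4],[0.025,0,0,0,0,0,11.2],[0.025,0,0,0,0,0,12],[0.025,0,0,0,0,0,12]]]'
python3 -c "
from bench import bot
s=bot.observe();print(s['ft_torque'],s['joint_pos'][5])"
python3 jog.py '[[[0.025,0,0,0,0,0,0.8],[0.025,0,0,0,0,0,1.6],[0.025,0,0,0,0,0,2.4],[0.025,0,0,0,0,0,3.2],[0.025,0,0,0,0,0,4],[0.025,0,0,0,0,0,4.8],[0.025,0,0,0,0,0,5.6],[0.025,0,0,0,0,0,6.4],[0.025,0,0,0,0,0,7.2],[0.025,0,0,0,0,0,8],[0.025,0,0,0,0,0,8.8],[0.025,0,0,0,0,0,8.8]]]'
python3 -c "
from bench import bot
s=bot.observe();print(s['ft_torque'],s['joint_pos'][5])"
```

```text
clock: 15.92
tcp_pos: [0.5802, -0.0248, 0.0992]
tool_rot: [-3.141, -0.002, 0.997]
wrist_force: [-0.2, 5.7, 5.9]
width: 0.0308
gripper_force: 39.1
[ 1.20728934  0.3842351  -0.03431529] 2.1003582811087638
clock: 16.92
tcp_pos: [0.5806, -0.0247, 0.0991]
tool_rot: [-3.139, -0.002, 0.118]
wrist_force: [-0.2, 5.5, 4.6]
width: 0.0307
gripper_force: 39.2
[ 1.65607388 -0.12461839  0.04836683] 2.9795031599856148
```

About 3.28 rad is turned so far. To make the ratchet's slip certain I take one more stroke.

To row units: -1.2 rad is -12.

```bash
python3 jog.py '[[[0.06,0,0,0,0,0,0],[0.06,0,0,0,0,0,0],[0.06,0,0,0,0,0,0],[0.06,0,0,0,0,0,0],[0.06,0,0,0,0,0,0],[0.06,0,0,0,0,0,-1.2],[0.06,0,0,0,0,0,-2.4],[0.06,0,0,0,0,0,-3.6],[0.06,0,0,0,0,0,-4.8],[0.06,0,0,0,0,0,-6],[0.06,0,0,0,0,0,-7.2],[0.06,0,0,0,0,0,-8.4],[0.06,0,0,0,0,0,-9.6],[0.06,0,0,0,0,0,-10.8],[0.06,0,0,0,0,0,-12],[0.06,0,0,0,0,0,-13],[0.06,0,0,0,0,0,-13],[0.06,0,0,0,0,0,-13]]]'
python3 jog.py '[[[0.025,0,0,0,0,0,0],[0.025,0,0,0,0,0,0],[0.025,0,0,0,0,0,0],[0.025,0,0,0,0,0,0],[0.025,0,0,0,0,0,0],[0.025,0,0,0,0,0,0],[0.025,0,0,0,0,0,0]]]'
python3 -c "
from bench import bot
s=bot.observe();print(s['ft_torque'],s['joint_pos'][5])"
python3 jog.py '[[[0.025,0,0,0,0,0,0.8],[0.025,0,0,0,0,0,1.6],[0.025,0,0,0,0,0,2.4],[0.025,0,0,0,0,0,3.2],[0.025,0,0,0,0,0,4],[0.025,0,0,0,0,0,4.8],[0.025,0,0,0,0,0,5.6],[0.025,0,0,0,0,0,6.4],[0.025,0,0,0,0,0,7.2],[0.025,0,0,0,0,0,8],[0.025,0,0,0,0,0,8.8],[0.025,0,0,0,0,0,9.6],[0.025,0,0,0,0,0,10.4],[0.025,0,0,0,0,0,10.4]]]'
python3 -c "
from bench import bot
s=bot.observe();print(s['ft_torque'],s['joint_pos'][5])"
```

```text
clock: 18.42
tcp_pos: [0.5798, -0.0259, 0.0983]
tool_rot: [-3.141, 0.0, 1.419]
wrist_force: [-0.5, -0.1, -0.8]
width: 0.0599
gripper_force: 0.0
clock: 19.0
tcp_pos: [0.5801, -0.0258, 0.0986]
tool_rot: [3.141, -0.0, 1.422]
wrist_force: [0.4, -0.8, 3.0]
width: 0.0307
gripper_force: 39.5
[-0.05868125 -0.05901914 -0.02955809] 1.675534921542024
clock: 20.17
tcp_pos: [0.5795, -0.0253, 0.0985]
tool_rot: [-3.14, 0.0, 0.378]
wrist_force: [-2.1, 2.3, 5.0]
width: 0.0304
gripper_force: 40.0
[0.70877909 0.48068864 0.04683218] 2.718955347457506
```

To row units: -0.2 m is -4, -0.16 m is -3.2.

```bash
python3 jog.py '[[[0.075,0,0,0,0,0,0],[0.075,0,0,0,0,0,0],[0.075,0,0,0,0,0,0],[0.075,0,0,0,0,0,0],[0.075,0,0,0,0,0,0],[0.075,0,0,-0.4,0,0,0],[0.075,0,0,-1,0,0,0],[0.075,0,0,-1.8,0,0,0],[0.075,0,0,-2,0,0,0],[0.075,-0.8,0,-2,0,0,0],[0.075,-1.6,0,-2,0,0,0],[0.075,-2.4,0,-2,0,0,0],[0.075,-3.2,0,-2,0,0,0],[0.075,-4,0,-2,0,0,0],[0.075,-4,0,-2,0,0,0]]]'
python3 - <<'E'
from bench import bot
import cv2,numpy as np
k=5;ims=[]
for n,x,y in(('top',225,130),('scene',270,200)):
    im=bot.get_image(n)['frame'][y:y+100,x:x+78,::-1];im=cv2.resize(np.ascontiguousarray(im),None,fx=k,fy=k,interpolation=cv2.INTER_CUBIC)
    ims.append(cv2.convertScaleAbs(im,alpha=1.4,beta=15))
cv2.imwrite('pics/tight.png',np.hstack(ims))
E
```

```text
clock: 21.42
tcp_pos: [0.3879, -0.1012, 0.1983]
tool_rot: [-3.14, 0.003, 0.38]
wrist_force: [1.1, -0.0, -0.5]
width: 0.075
gripper_force: 0.0
```

View pics/tight.png

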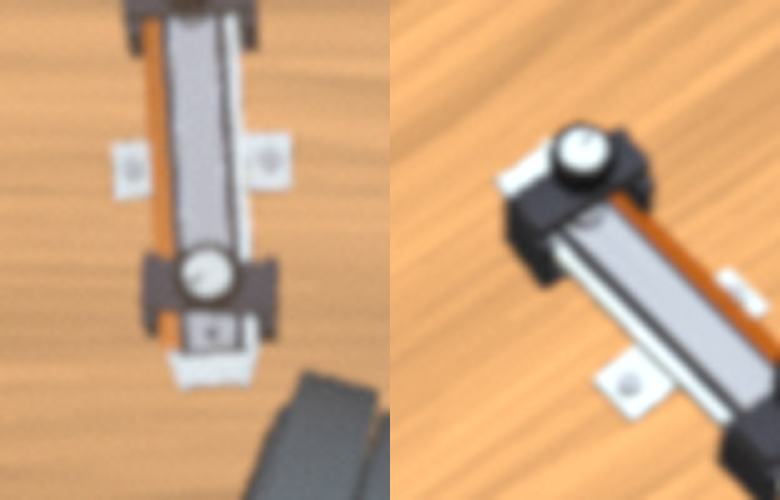

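The yoke has risen, the knob is still at (208,273), and its mark has turned about 240° clockwise to (195,280). That is 4.2 rad, more than the 2.7 rad needed to tighten, so the ratchet has slipped. Handing in.

```bash
python3 -c "
from bench import bot
print(bot.close_job())"
```

```text
the job is handed in; nothing more can be done
None
```

The job is handed in (verdict not shown): the spare clamp is on the jig, its pad about 3.5 mm from the ring mark before tightening, and its knob was turned about 4.2 rad clockwise, past the slipping point; I then released it, and nothing else was touched.

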